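# Shift the bench-mounted gearstick across the H-gate into third

## Task

The truck's gearshift console is on the detailing bench with its stick left somewhere in the left-hand lane of the gate (first and second). Push the red knob with your fingertips to neutral, across the gate to the right-hand lane, then forward (away from the robot) all the way into the third slot, so that the left side of the gate is free for cleaning, then let go and move clear. Only push the knob, never take it between the fingers; do not force the stick hard against the gate, and leave the other things where they are.

Things in the scene. Friction and masses are not known exactly. Their poses are not given: they have to be found in the camera images.
- console: black gearshift console (240 x 170 mm, top 96 mm up) on a 300 x 220 x 12 mm plywood board, fixed to the bench, under a 130 x 110 mm aluminium gate plate (top 104 mm up). Origin: centre of the board's underside. x points forward (away from the robot, give or take its yaw), y left, z up. Dots on the plate mark the slots: one front left, two rear left, THREE front right, four rear right
- gate_center (a point): centre of the H-shaped opening, at the plate's top. Two lanes along x, 16 mm wide, centred 17 mm left and right of it, reach 34 mm ahead and behind; one cross channel along y, 20 mm wide, joins them here. The rounded tongues between the lanes block the 12 mm stick, so it changes lane only through the channel. The stick pivots 90 mm below this point
- slot3_end (a point): where the middle of the stick passes the plate's top when third is fully in: front end of the right-hand lane (x = +26 mm, y = -17 mm, z = 104 mm in the console's frame)
- knob_center (a point): centre of the red ball knob, 40 mm in diameter, on the top of the gearstick, 190 mm from the pivot (204 mm above the bench when the stick is upright). Fully in a slot the knob is about 55 mm before or behind neutral and 36 mm left or right of the middle
- gear_select (a joint): sideways lean of the stick, rad: -0.195 in the middle of the left lane, +0.195 in the middle of the right lane (stops at -0.215 and +0.215); positive leans to the console's right (-y). It has friction only, about 3 N at the knob: it stays where it is left
- gear_shift (a joint): fore-and-aft lean of the stick, rad: 0 neutral, positive leans forward (+x), stops at -0.30 and +0.30; crossing is free within about -0.045 to +0.045. Friction only, about 3 N at the knob: it stays where it is left
- spray_can: loose grey spray can, 54 mm across, 170 mm high, standing beside the console; origin at the centre of its underside; bystander
- soap_bottle: loose green bottle with blue label and white cap, 60 mm across, 170 mm high; origin at the centre of its underside; bystander
- clip_jar: loose jar with a red lid, 80 mm across, 100 mm high; origin at the centre of its underside; bystander
- squeegee: loose squeegee lying left of the console, green blade 120 mm wide, black handle, 18 mm high; bystander
- screwdriver: loose orange-handled screwdriver, 190 mm long, lying right of the console; bystander
- trim_wedge: loose yellow plastic trim wedge, 120 x 34 x 12 mm, lying right of the console; bystander
- socket: loose steel socket, 26 mm across, 32 mm high, standing on the console's top behind the gate plate (robot side); origin at the centre of its underside; bystander

How it is judged:
On the way:
1. the stick has been pushed across into the right-hand lane while near neutral (value of joint gear_select above 0.15 rad and value of joint gear_shift between -0.12 and 0.12 rad), for 0.05 s.
At the end, for the whole second after the job is handed in: the stick rests in the third slot (front right): forward lean over 0.25 of 0.30 rad, in the right-hand lane (sideways lean over 0.15 rad), at rest, and the robot is clear of everything (value of joint gear_shift above 0.25 rad and value of joint gear_select above 0.15 rad and velocity of joint gear_shift between -0.05 and 0.05 rad/s); the robot touches nothing.
It fails at once if the knob was taken between the fingers (grasp point within 20 mm of the knob's centre while touching it) (distance between the grasp point and knob_center below 0.02 m and contact force between the fingers and anything else above 0.5 N).
It fails at once if the stick or console was forced with more than 45 N (contact force between any of the fingers, the arm and console above 45 N).
It fails at once if a bystander was moved by more than 20 mm (distance of any of spray_can, soap_bottle, clip_jar, squeegee, screwdriver, trim_wedge, socket from where it was at the start of the episode above 0.02 m).
It also fails if it takes over 48 s, if anything falls off the work surface, if the arm or the gripper's body presses on something with over 40 N, if the wrist force passes 120 N, or if a joint passes its speed limit or range.

## Robot

A 6-joint arm with a two-finger parallel gripper is mounted at the origin on the work surface. World frame = base frame: x ahead of the robot, y to its left, z up, the work surface at z = 0. Lengths are in m, angles in rad, forces in N, time in s.
With the tool pointing down it reaches from about 0.35 to 0.975 m from the base axis. Payload 4.9 kg.
Tool frame: the origin (TCP) lies at the very end of the fingers, on their centre line; the grasp point (between the pads) lies 19 mm behind it (ctrl.grip_point_offset is the distance from the TCP to the grasp point, in m); z points along the fingers, y is the line along which they close (so a half turn about z gives the same grasp; the last joint's range is limited). The gripper opens to 85 mm and grips with 20 to 120 N. Pads are 22 mm wide; open, the fingers measure 114 mm over their backs; the gripper's body (76 mm by 85 mm) begins 54 mm behind the grasp point. The pads swing forward as they close: fully open they stand 13 mm farther back than shut.
Start: joints at [-1.319, 0.053, 1.613, -0, 1.476, -0.119], TCP at [0.226, -0.583, 0.202] pointing down, gripper open.
Joint ranges: [-3.01, 3.01], [-1.01, 2.22], [0.06, 2.58], [-1.02, 4.17], [0.09, 2.62], [-3.14, 3.14]. Speed limits (rad/s): [2.57, 2.57, 3.14, 3.14, 3.14, 3.14].

## Interface

Orientations are given as a rotation vector (axis times angle).
In Python, from station import ctrl gives the robot as it stands.
- The arm moves only by the tool send_rows, never from a script. Its argument "rows" is a list of rows, each a list of 3 entries, a list of its own where there are three numbers: the finger opening in cm, from 0 to 8.54, then the shift along the tool's x, y, z in cm, then the turn about the tool's z in degrees. A call has 1 to 10 rows; each row shifts and turns the commanded pose from where the row before left it, along the tool's axes as they then stand; what a row does not reach is not made up. A row lasts 1/8 s, in which the tool goes at most 62.5 mm and 10.7 degrees, less where a joint would pass 70% of its speed; a pose out of reach is approached as far as the arm can. A call with a gripper value outside its range is refused whole. The fingers move at their own pace and stop on an object; "newtons" is the grip in N (left out, the last holds). Time passes only in rows, so rows that do not move let the fingers close. It gives the time, the measured TCP pose, the force, the opening and the grip force at its end, in the units of the state.
- ctrl.get_obs(): the state, without advancing time (a new reading comes with each control period).
- ctrl.get_image(name): name is "scene" or "top" or "wrist"; returns a dict with "frame" (384x512x3 uint8, red, green, blue), "range_z" (384x512 float32, m along the optical axis (not along the pixel's ray), 0 where there is no reading), "fx", "fy", "cx", "cy" (pixels), "cam_to_world" (4x4, takes a point from camera to world coordinates). Camera axes: x right, y down, z forward; pixel columns grow to the right and rows downward; lengths in m; the calibration is good to about 2 mm. A picture is of the moment at which its call begins.
- ctrl.finish_job(): hands the job in; it is judged then, once.
The state is a dict: "t": time; "q": joint angles; "dq": joint speeds; "effort": joint torques, N m; "tool_pos": TCP position; "tool_rot": TCP orientation; "contact_force": force on the tool from outside, world axes, zero at the start; "wrist_torque": the same for the moment, N m; "opening": finger opening in m; "grip_force": force on a finger pad.
Only numpy, scipy, OpenCV 4.12 (cv2) and the standard library are available. Lean on these libraries where they do the work, as an engineer would, in place of code of your own. Each camera call takes 0.05 s, during which the arm holds its last target. There are 200 camera calls.

## Working session

There is one attempt and no reset: what is moved stays moved. The work goes in short steps, Python scripts to look and compute and a tool call to move; the robot and the scene stay as the last step left them, time stands still between calls to the robot, and variables do not carry over. Pictures are saved under pics/ and viewed, at most 10 in all, crops included, and the job is handed in when it is done.

Besides the shell and the picture viewer there is one more tool, called after ">>>" as name(argument=value, ...) on one line, values as JSON. send_rows: Moves the arm, as the interface text tells. Its arguments: {"type":"object","properties":{"rows":{"type":"array","items":{"type":"array"}},"newtons":{"type":"number"}},"required":["rows"]}

```bash
mkdir -p pics
cat > h.py <<'E'
import numpy as np, cv2
from station import ctrl
def grab(n,f):
    im=ctrl.get_image(n); cv2.imwrite('pics/'+f,im['frame'][:,:,::-1]); np.savez('pics/'+f+'.npz',**im); return im
def pts(im):
    z=im['range_z']; v,u=np.indices(z.shape)
    P=np.stack([(u-im['cx'])/im['fx']*z,(v-im['cy'])/im['fy']*z,z],-1)
    T=im['cam_to_world']; return P@T[:3,:3].T+T[:3,3]
def red(im):
    h=cv2.cvtColor(im['frame'],cv2.COLOR_RGB2HSV)
    m=((h[...,0]<6)|(h[...,0]>174))&(h[...,1]>150)&(h[...,2]>60)
    return cv2.connectedComponentsWithStats(m.astype(np.uint8))
def sphere(p):
    A=np.c_[2*p,np.ones(len(p))]; s=np.linalg.lstsq(A,(p**2).sum(1),rcond=None)[0]
    return s[:3],np.sqrt(s[3]+s[:3]@s[:3])
E
python3 - <<'E'
from h import *
a=[grab('scene','s1.png'),grab('top','t1.png')]
cv2.imwrite('pics/both.png',cv2.resize(np.vstack([i['frame'][:,:,::-1] for i in a]),None,fx=.78,fy=.78))
for im in a:
    P=pts(im);n,l,s,c=red(im)
    for k in range(1,n):
        if s[k,4]>40:
            m=(l==k)&(im['range_z']>0); print(s[k],c[k].round(),P[m].mean(0).round(3),P[m][:,2].max().round(3),[np.round(x,3) for x in sphere(P[m])])
print({k:np.round(v,3) for k,v in ctrl.get_obs().items()})
E
```

```text
[101   0  13  28 185] [107.  12.] [ 0.316 -1.351  0.055] 0.127 [array([ 0.542, -2.132,  0.065]), np.float64(0.838)]
[409  55  22  29 335] [419.  68.] [0.069 0.058 0.28 ] 0.354 [array([0.06 , 0.102, 0.33 ]), np.float64(0.074)]
[  34   61  120  100 8548] [ 97. 109.] [ 0.742 -0.59   0.135] 0.204 [array([ 0.542, -0.934, -0.164]), np.float64(0.518)]
[386  75  32  32 396] [406.  90.] [0.181 0.098 0.279] 0.305 [array([0.192, 0.032, 0.227]), np.float64(0.091)]
[367 120  65  30 766] [403. 138.] [0.038 0.046 0.011] 0.174 [array([0.006, 0.007, 0.105]), np.float64(0.127)]
[310 157  16  16 207] [317. 164.] [0.485 0.081 0.197] 0.218 [array([0.412, 0.   , 0.089]), np.float64(0.168)]
[180 182  27  22 466] [193. 193.] [ 0.714 -0.138  0.095] 0.103 [array([ 0.713, -0.146, -0.023]), np.float64(0.124)]
[ 471  264   41   90 2037] [497. 311.] [0.43  0.565 0.065] 0.142 [array([0.376, 0.576, 0.067]), np.float64(0.088)]
[ 422  114   90  103 5845] [475. 170.] [ 0.689 -0.561  0.163] 0.207 [array([ 0.709, -0.603,  0.101]), np.float64(0.123)]
[309 154  23  23 423] [320. 165.] [ 0.712 -0.139  0.099] 0.106 [array([
[... 185 characters left out ...]
 [ 47. 305.] [0.293 0.656 0.042] 0.146 [array([0.301, 0.654, 0.039]), np.float64(0.131)]
[225 353  17  31 176] [232. 365.] [0.193 0.099 0.281] 0.301 [array([0.2  , 0.041, 0.232]), np.float64(0.079)]
{'t': np.float64(0.1), 'q': array([-1.319,  0.053,  1.614,  0.   ,  1.476, -0.119]), 'dq': array([-0.001, -0.   , -0.004, -0.001,  0.002, -0.001]), 'effort': array([ 1.0000e-03, -3.9490e+01, -3.7136e+01, -0.0000e+00,  4.0000e-03,
        0.0000e+00]), 'tool_pos': array([ 0.226, -0.582,  0.201]), 'tool_rot': array([-3.086, -0.579,  0.   ]), 'contact_force': array([-0.146, -0.434, -1.485]), 'wrist_torque': array([ 0.015,  0.019, -0.005]), 'grip_force': np.float64(0.0), 'opening': np.float64(0.085)}
```

View pics/both.png

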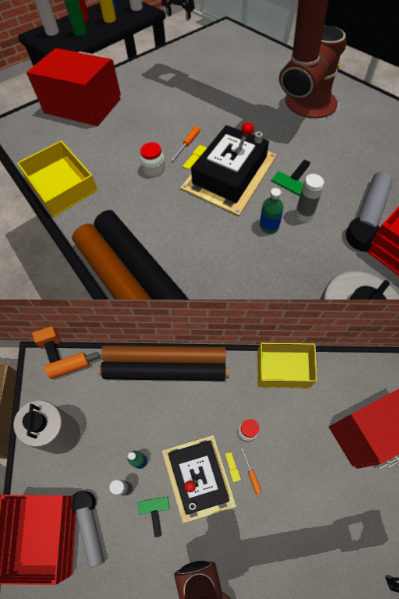

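The stacked picture shows the console at about (200,478) in the lower (top camera) half, with the red knob at its rear left. In full-size pixels the knob is at (243,239) in the top view and (317,164) in the scene view. Next I'll measure the console's pose and triangulate the knob.

Run:
```python
from h import *
S=dict(np.load('pics/s1.png.npz'));T=dict(np.load('pics/t1.png.npz'))
def ray(im,u,v):
    M=im['cam_to_world'];d=M[:3,:3]@np.array([(u-im['cx'])/im['fx'],(v-im['cy'])/im['fy'],1]);return M[:3,3],d/np.linalg.norm(d)
def onz(im,u,v,z):
    o,d=ray(im,u,v);return o+d*(z-o[2])/d[2]
def tri(a,b):
    A=0;B=0
    for o,d in (a,b):
        m=np.eye(3)-np.outer(d,d);A=A+m;B=B+m@o
    p=np.linalg.solve(A,B);return p,[np.linalg.norm(np.cross(p-o,d)) for o,d in(a,b)]
c=[]
for im,b in((S,(317,164)),(T,(243,239))):
    n,l,s,cc=red(im);k=np.argmin([np.hypot(*(x-b)) for x in cc]);c.append(cc[k])
print('knob',tri(ray(S,*c[0]),ray(T,*c[1])))
for im,nm in((T,'top'),(S,'scene')):
    P=pts(im);hsv=cv2.cvtColor(im['frame'],cv2.COLOR_RGB2HSV)
    near=(abs(P[...,0]-.55)<.25)&(abs(P[...,1]-.06)<.2)
    for lab,m,zz in(('plate',near&(hsv[...,2]>170)&(hsv[...,1]<40)&(P[...,2]>.09)&(P[...,2]<.125),.104),('body',near&(P[...,2]>.08)&(P[...,2]<.125),.096),('board',near&(hsv[...,0]>10)&(hsv[...,0]<25)&(hsv[...,1]>60)&(hsv[...,2]>120)&(P[...,2]<.04),.012)):
        m=m.astype(np.uint8);n,l,s,_=cv2.connectedComponentsWithStats(m)
        v,u=np.nonzero(l==1+s[1:,4].argmax()) if lab!='board' else np.nonzero(m)
        q=np.array([onz(im,a,b,zz)[:2] for a,b in zip(u,v)],np.float32)*1000
        r=cv2.minAreaRect(q);print(nm,lab,np.round(r[0],1),np.round(r[1],1),round(r[2],1),'z',np.median(P[v,u,2]).round(3))
crop=lambda im,x,y:cv2.resize(im['frame'][y:y+110,x:x+110,::-1],(400,400),interpolation=cv2.INTER_CUBIC)
cv2.imwrite('pics/c1.png',np.hstack([crop(S,230,135),crop(T,200,165)]))
for im in(S,T): print(im['cam_to_world'].round(3)[:3].tolist(),im['fx'])
```

```text
knob (array([0.48596147, 0.08071198, 0.19763062]), [np.float64(0.00037332374222956075), np.float64(0.00037332374222954427)])
top plate [526.2  52.3] [128.2 108.3] 17.9 z 0.103
top body [525.8  52. ] [238.5 169. ] 17.9 z 0.096
top board [533.8  28.6] [299.7 271.1] 17.9 z 0.011
scene plate [526.7  54.9] [130.1 109.6] 17.8 z 0.102
scene body [522.9  57.9] [271.8 172.9] 17.8 z 0.095
scene board [536.4  32.8] [303.4 274.1] 18.1 z 0.01
[[-0.748, 0.486, -0.452, 1.128], [0.663, 0.527, -0.531, 0.626], [-0.02, -0.697, -0.717, 0.952]] 462.89029130031213
[[0.015, -0.988, 0.156, 0.445], [-1.0, -0.016, -0.002, 0.047], [0.004, -0.155, -0.988, 1.287]] 411.3323938526499
```

View pics/c1.png

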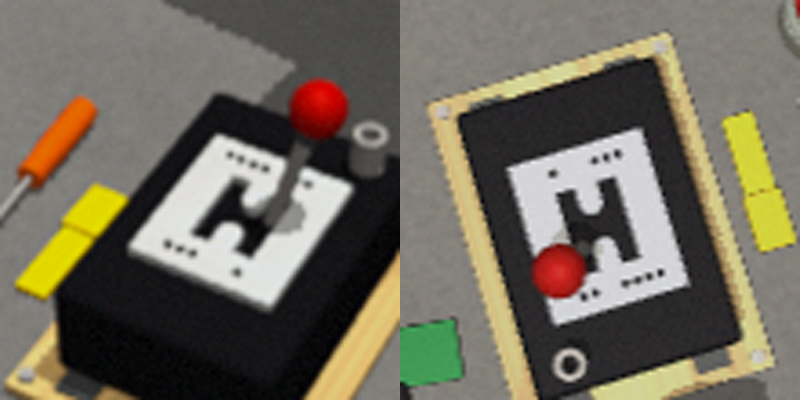

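Findings so far:

| Item | Value |
|---|---|
| Gate centre | about (0.526, 0.053) |
| Console yaw | 17.9° |
| Knob in console frame | (-30, +39) mm |
| Knob to pivot | 190 mm, which matches the text |

The stick is part-way into second. Next I close the fingers, align the tool with the console (tool x is forward, tool y is right) and go behind the knob.

>>> send_rows(rows=[[0,[0,0,0],3.4],[0,[4,-5.5,0],0],[0,[4,-5.5,0],0],[0,[4,-5.5,0],0],[0,[4,-5.5,0],0],[0,[4,-5.5,0],0],[0,[4,-5.5,0],0],[0,[4,-5.5,0],0],[0,[4,-5.5,0],0],[0,[0,0,0],0]])

```text
t: 1.35
tool_pos: [0.383, -0.1036, 0.2018]
tool_rot: [-3.101, -0.501, -0.0]
contact_force: [-0.5, -0.0, -0.9]
opening: 0.0002
grip_force: 0.0
```

```bash
cat >> h.py <<'E'
C=np.array([.5262,.0528]);ya=np.radians(17.9);R=np.array([[np.cos(ya),-np.sin(ya)],[np.sin(ya),np.cos(ya)]])
def con(p): return np.r_[(np.asarray(p)[:2]-C)@R,p[2]]*1000
def tool():
    from scipy.spatial.transform import Rotation as Q
    o=ctrl.get_obs(); x=Q.from_rotvec(o['tool_rot']).as_matrix()
    print('t',round(float(o['t']),2),'tool con mm',con(o['tool_pos']).round(1),'yaw',np.degrees(np.arctan2(x[1,0],x[0,0])).round(1),'zaxis',x[:,2].round(3),'F',np.round(o['contact_force'],1),'op',round(float(o['opening']),3))
def knob():
    # triangulate red blob centres from scene and top (gripper may hide part)
    A=0;B=0
    for n in('scene','top'):
        im=ctrl.get_image(n);_,l,s,c=red(im)
        P=pts(im);best=None
        for k in range(1,len(s)):
            if s[k,4]<40: continue
            p=np.median(P[(l==k)],0);e=np.linalg.norm(p-[.526,.053,.205])
            if e<.13 and (best is None or e<best[0]): best=(e,k)
        if best is None: print(n,'no knob');return
        u,v=c[best[1]];M=im['cam_to_world'];d=M[:3,:3]@[(u-im['cx'])/im['fx'],(v-im['cy'])/im['fy'],1];d/=np.linalg.norm(d)
        m=np.eye(3)-np.outer(d,d);A=A+m;B=B+m@M[:3,3];print(n,'area',s[best[1],4],end=' ')
    k=con(np.linalg.solve(A,B));print('knob con mm',k.round(1),'r',np.linalg.norm(k-[0,0,14]).round(1))
E
python3 -c "
from h import *
tool();knob()"
```

```text
t 1.35 tool con mm [-184.3 -104.8  201.8] yaw 18.4 zaxis [-0.     0.001 -1.   ] F [-0.5 -0.  -0.9] op 0.0
scene area 206 top area 171 knob con mm [-29.7  39.  197.5] r 190.0
```

>>> send_rows(rows=[[0,[0,-4.8,0],0.5],[0,[0,-4.8,0.5],0],[0,[2,-4.8,0.5],0],[0,[3,0,0.5],0],[0,[3,0,0],0],[0,[1.3,0,0],0],[0,[0,0,0],0]])

```text
t: 2.33
tool_pos: [0.4283, 0.0559, 0.1867]
tool_rot: [3.106, 0.469, -0.003]
contact_force: [-0.5, 0.3, -0.6]
opening: -0.0
grip_force: 0.0
```

```bash
python3 -c "
from h import *
tool();knob();im=[grab(n,'w_'+n+'.png') for n in('scene','top')]
cv2.imwrite('pics/c2.png',np.hstack([cv2.resize(i['frame'][y:y+130,x:x+130,::-1],(400,400)) for i,x,y in((im[0],230,90),(im[1],190,165))]))"
```

```text
t 2.33 tool con mm [-92.2  33.  186.7] yaw 17.2 zaxis [-0.002 -0.    -1.   ] F [-0.5  0.3 -0.6] op -0.0
scene area 197 top area 141 knob con mm [-27.4  38.6 198.3] r 190.3
```

View pics/c2.png

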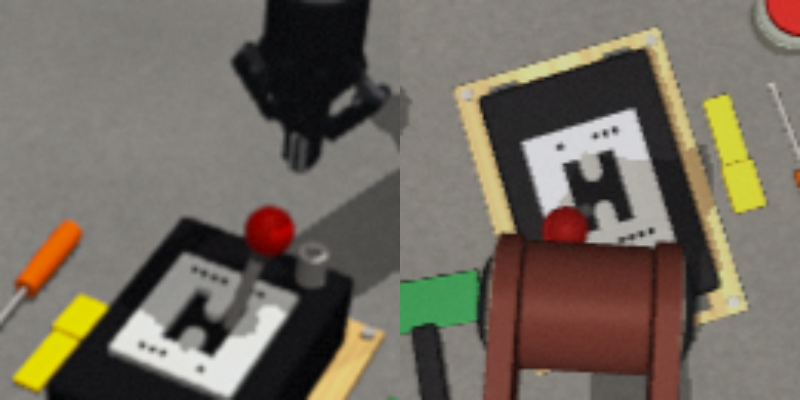

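The scene half shows the closed fingers behind and above the red knob (crop (270,230)) with a clear gap, and nothing has been touched. I'll push forward in small steps.

>>> send_rows(rows=[[0,[1.2,-0.6,0],-0.7],[0,[1,0,0],0],[0,[0.5,0,0],0],[0,[0.4,0,0],0],[0,[0.4,0,0],0],[0,[0.4,0,0],0],[0,[0.4,0,0],0],[0,[0,0,0],0]])

```text
t: 3.52
tool_pos: [0.4672, 0.0765, 0.1872]
tool_rot: [-3.103, -0.493, 0.0]
contact_force: [-0.7, 0.4, 0.5]
opening: -0.0001
grip_force: 0.0
```

```bash
python3 -c "
from h import *
tool();knob()"
```

```text
t 3.52 tool con mm [-48.8  40.7 187.2] yaw 18.1 zaxis [-0.  0. -1.] F [-0.7  0.4  0.5] op -0.0
scene area 195 top no knob
```

```bash
cat >> h.py <<'E'
def knob1():
    # scene ray cut with the 190 mm sphere about the pivot, point nearest the red depth points
    im=ctrl.get_image('scene');_,l,s,c=red(im);P=pts(im)
    e=[np.linalg.norm(np.median(P[l==k],0)-[.526,.053,.2]) if s[k,4]>40 else 9 for k in range(len(s))];e[0]=9;k=int(np.argmin(e))
    # circle fit: enclosing circle tolerates partial hiding
    q=np.argwhere(l==k)[:,::-1].astype(np.float32);(u,v),rad=cv2.minEnclosingCircle(q)
    M=im['cam_to_world'];o=M[:3,3];d=M[:3,:3]@[(u-im['cx'])/im['fx'],(v-im['cy'])/im['fy'],1];d/=np.linalg.norm(d)
    w=o-np.r_[C,.014];b=w@d;D=b*b-(w@w-.19**2);kc=con(o+d*(-b-np.sqrt(max(D,0))))
    print('area',s[k,4],'rad',round(rad,1),'knob con',kc.round(1),'shift~',np.arcsin(kc[0]/190).round(3),'sel~',np.arctan2(-kc[1],kc[2]-14).round(3))
E
python3 -c "
from h import *
knob1()"
```

```text
area 195 rad 7.9 knob con [-28.4  39.7 197.6] shift~ -0.15 sel~ -0.213
```

The finger is only about 20 mm from the knob centre in these numbers and there's no contact, so I'll look before going on.

```bash
python3 -c "
from h import *
im=[grab(n,'x_'+n+'.png') for n in('scene','wrist')]
cv2.imwrite('pics/c3.png',np.hstack([cv2.resize(im[0]['frame'][115:205,260:350,::-1],(400,400),interpolation=cv2.INTER_CUBIC),cv2.resize(im[1]['frame'][:,:,::-1],(400,300))[:, :] if 0 else cv2.copyMakeBorder(cv2.resize(im[1]['frame'][:,:,::-1],(400,300)),0,100,0,0,cv2.BORDER_CONSTANT)]))"
```

```text
(no output)
```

View pics/c3.png

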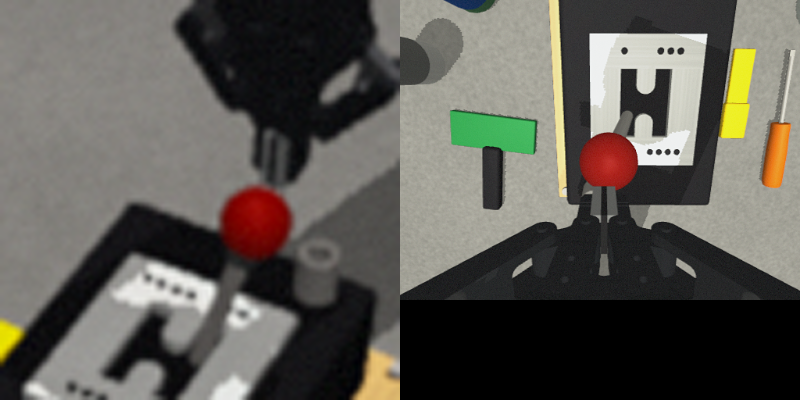

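The wrist half shows the fingertips at (605,185) just touching the knob's rear edge. The scene half shows the tip close behind the ball. I'll get the finger's real extent and the knob's centre from the depth images.

Run:
```python
from h import *
from scipy.optimize import least_squares
for f in('x_scene','x_wrist','w_scene','s1'):
    im=dict(np.load(f'pics/{f}.png.npz'));P=pts(im);_,l,s,c=red(im)
    K=(P[...,:2]-C)@R*1000;Z=P[...,2]*1000
    m=np.isin(l,[k for k in range(1,len(s)) if s[k,4]>40])&(abs(K[...,0])<80)&(abs(K[...,1])<80)&(Z>170)&(Z<230)
    p=np.c_[K[m],Z[m]]
    r=least_squares(lambda x:np.linalg.norm(p-x,axis=1)-20,[p[:,0].mean(),p[:,1].mean(),195],loss='soft_l1')
    print(f,m.sum(),'knob',r.x.round(1),'rms',np.sqrt((r.fun**2).mean()).round(1))
    if f[0]=='x':
        tx=[-48.8,40.7]
        g=(np.ptp(im['frame'].astype(int),axis=2)<25)&(abs(K[...,0]-tx[0])<30)&(abs(K[...,1]-tx[1])<30)&(im['range_z']>0)
        for a,b in((180,190),(190,200),(200,210),(210,220),(220,230)):
            h=g&(Z>a)&(Z<=b)
            if h.sum()>3: print('  finger z',a,b,h.sum(),np.percentile(K[h],[3,97],axis=0).round(1).tolist())
```

```text
x_scene 192 knob [-28.1  38.5 196.4] rms 1.5
  finger z 210 220 4 [[-45.5, 41.6], [-37.7, 47.9]]
  finger z 220 230 31 [[-43.7, 31.3], [-35.8, 55.8]]
x_wrist 4217 knob [-29.3  37.9 197.9] rms 0.5
  finger z 220 230 401 [[-41.8, 28.9], [-36.9, 53.1]]
w_scene 193 knob [-28.6  38.8 196.2] rms 1.5
s1 198 knob [-28.6  38.6 196.4] rms 1.5
```

Run:
```python
from h import *
im=dict(np.load('pics/w_scene.png.npz'));P=pts(im);K=(P[...,:2]-C)@R*1000-[-92.2,33];Z=P[...,2]*1000-186.7
g=(abs(K)<60).all(-1)&(im['range_z']>0)&(Z>-15)&~(np.ptp(im['frame'].astype(int),axis=2)>40)
for a in range(-15,80,5):
    h=g&(Z>a)&(Z<=a+5)
    if h.sum()>2: print('dz',a,h.sum(),'x',np.percentile(K[h][:,0],[5,50,95]).round(1),'y',np.percentile(K[h][:,1],[5,50,95]).round(1))
cv2.imwrite('pics/c4.png',cv2.resize(im['frame'][90:190,280:380,::-1],(600,600),interpolation=cv2.INTER_CUBIC))
print(con(np.r_[0,0,0.])) 
M=np.linalg.inv(im['cam_to_world'])
for dz in(0,.019,.04):
    p=np.r_[C+R@np.array([-.0922,.033]),.1867+dz];q=M[:3,:3]@p+M[:3,3];print(dz,im['fx']*q[0]/q[2]+im['cx']-280,im['fy']*q[1]/q[2]+im['cy']-90)
```

```text
dz 30 12 x [ 5.9 11.  14. ] y [-6.8  4.2 10. ]
dz 35 15 x [ 5.6 10.4 13.7] y [-5.9  6.6 14.5]
dz 40 19 x [-2.6  9.1 13.5] y [-9.   4.  15.1]
dz 45 16 x [ 3.8  8.5 13.5] y [-8.4  8.5 15.6]
dz 50 21 x [ 5.4  9.6 14.7] y [-10.3   1.4  14.8]
dz 55 20 x [-4.   8.1 13. ] y [-9.2  9.2 15.9]
dz 60 19 x [ 6.3 10.3 14.6] y [-5.   2.9 15.3]
dz 65 14 x [ 4.7 11.9 14. ] y [-7.3  0.9 15.4]
dz 70 32 x [ 6.1 12.2 15. ] y [-22.1   0.1  21.4]
dz 75 44 x [-1.5 12.1 14.7] y [-23.2  -1.4  29.2]
[-516.95740474  111.48686776    0.        ]
0 45.529320791466034 62.30177451766272
0.019 46.12697721902623 56.48404774844917
0.04 46.80418522914431 49.89194735914441
```

View pics/c4.png

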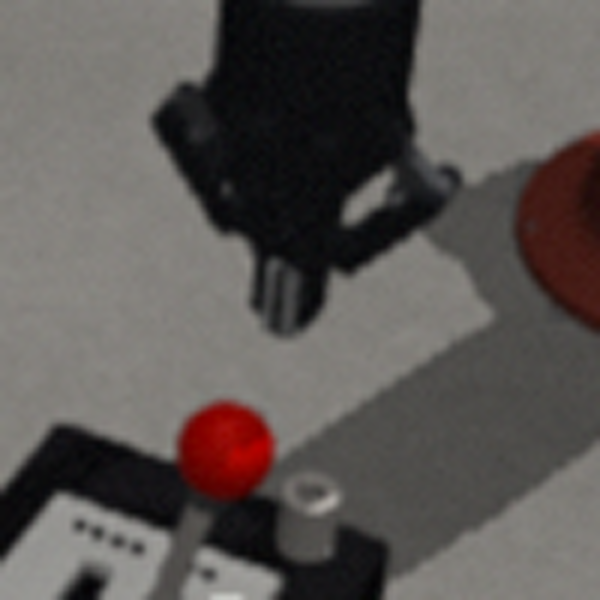

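The camera shows the visible fingertips ending about 25–30 mm above the reported TCP: the TCP projects to crop (273,374), while the tip is at (285,335). So the finger is passing just over the knob. I'll back off, go lower and check again.

>>> send_rows(rows=[[0,[-1.5,0,0],0],[0,[-1.7,0,0],0],[0,[0,0,1.2],0],[0,[0,0,1.2],0],[0,[0,0,0],0]])

```text
t: 4.4
tool_pos: [0.4357, 0.0667, 0.1612]
tool_rot: [-3.102, -0.493, 0.005]
contact_force: [-0.6, -0.1, -0.8]
opening: 0.0003
grip_force: 0.0
```

Run:
```python
from h import *
tool();knob1()
o=ctrl.get_obs();t=con(o['tool_pos'])
for n in('scene','wrist'):
    im=grab(n,'y_'+n+'.png');P=pts(im);K=(P[...,:2]-C)@R*1000-t[:2];Z=P[...,2]*1000-t[2]
    g=(abs(K)<25).all(-1)&(im['range_z']>0)&(Z>-10)&(np.ptp(im['frame'].astype(int),axis=2)<40)
    for a in range(-10,60,5):
        h=g&(Z>a)&(Z<=a+5)
        if h.sum()>2: print(n,'dz',a,h.sum(),'x',np.percentile(K[h][:,0],[5,50,95]).round(1),'y',np.percentile(K[h][:,1],[5,50,95]).round(1))
a=dict(np.load('pics/y_scene.png.npz'))['frame'][115:205,260:350,::-1];b=dict(np.load('pics/y_wrist.png.npz'))['frame'][:,:,::-1]
cv2.imwrite('pics/c5.png',np.hstack([cv2.resize(a,(384,384)),b[:, 60:460]]))
```

```text
t 4.4 tool con mm [-81.8  41.  161.2] yaw 18.0 zaxis [-0.004  0.    -1.   ] F [-0.6 -0.1 -0.8] op 0.0
area 194 rad 7.9 knob con [-28.3  39.6 197.7] shift~ -0.15 sel~ -0.212
scene dz 30 11 x [ 8.6 11.4 13.8] y [-3.6  3.7 10.1]
scene dz 35 17 x [ 1.2  9.5 13.4] y [-9.5  4.  14.4]
scene dz 40 18 x [ 4.6 10.3 14.2] y [-7.9  4.6 13.6]
scene dz 45 19 x [-0.9  9.7 13. ] y [-9.8  7.2 15.2]
scene dz 50 20 x [-0.1 11.1 13.9] y [-7.8  4.6 13.9]
scene dz 55 19 x [ 4.1  8.7 13.6] y [-10.9   4.4  14.5]
wrist dz 30 42 x [11.5 11.8 12.2] y [-5.7  0.1  6. ]
wrist dz 35 187 x [ 7.7 11.8 12.3] y [-11.1  -0.1  11.1]
wrist dz 40 288 x [ 7.8 11.5 12.4] y [-12.1  -0.1  12.1]
wrist dz 45 333 x [ 7.7  8.6 12.5] y [-12.3  -0.1  12.3]
wrist dz 50 357 x [ 7.6 11.6 12.5] y [-12.2   0.3  12.5]
wrist dz 55 389 x [ 7.8  8.8 12.6] y [-12.2   0.3  12.3]
```

View pics/c5.png

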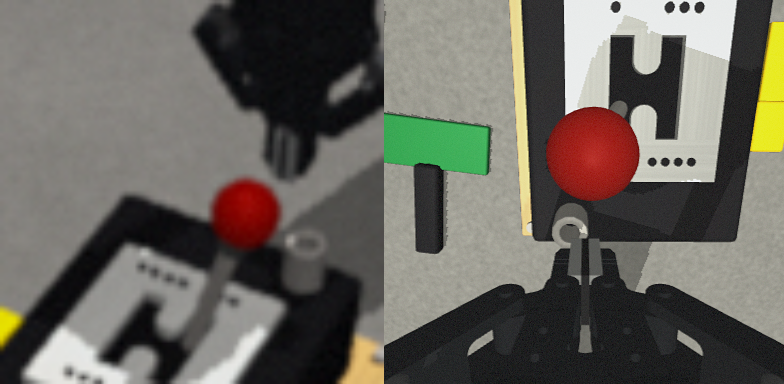

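Both cameras agree. The fingertips end about 32 mm above the reported TCP (tip now at about 193 mm), with the front face 12 mm ahead of the axis. I'll go 7 mm lower and push forward, expecting contact near TCP x = -60 mm.

>>> send_rows(rows=[[0,[0.9,0,0.7],0],[0,[0.6,0,0],0],[0,[0.4,0,0],0],[0,[0.3,0,0],0],[0,[0.3,0,0],0],[0,[0.3,0,0],0],[0,[0,0,0],0]])

```text
t: 5.42
tool_pos: [0.4634, 0.0752, 0.1563]
tool_rot: [3.102, 0.493, -0.0]
contact_force: [-2.5, -1.7, 2.5]
opening: -0.0001
grip_force: 1.4
```

```bash
python3 -c "
from h import *
tool();knob1()"
```

```text
t 5.42 tool con mm [-52.9  40.6 156.3] yaw 18.0 zaxis [-0. -0. -1.] F [-2.5 -1.7  2.5] op -0.0
area 202 rad 8.3 knob con [-24.   39.  198.4] shift~ -0.127 sel~ -0.209
```

Contact is light (about 3 N) and the knob is moving. I'll continue to TCP x of about -32.

>>> send_rows(rows=[[0,[0.3,0,0],0],[0,[0.3,0,0],0],[0,[0.3,0,0],0],[0,[0.3,0,0],0],[0,[0.3,0,0],0],[0,[0,0,0],0]])

```text
t: 6.22
tool_pos: [0.4777, 0.08, 0.1561]
tool_rot: [-3.103, -0.493, -0.0]
contact_force: [-2.6, -1.1, 1.1]
opening: -0.0001
grip_force: 1.3
```

```bash
python3 -c "
from h import *
tool();knob1()"
```

```text
t 6.22 tool con mm [-37.8  40.8 156.1] yaw 18.1 zaxis [ 0.  0. -1.] F [-2.6 -1.1  1.1] op -0.0
area 215 rad 8.3 knob con [ -8.5  40.1 199.5] shift~ -0.045 sel~ -0.213
```

>>> send_rows(rows=[[0,[0.3,0,0],0],[0,[0.25,0,0],0],[0,[0.2,0,0],0],[0,[0,0,0],0],[0,[-1.5,0,0],0],[0,[-1.5,0,0],0],[0,[0,0,0],0]])

```text
t: 7.15
tool_pos: [0.4561, 0.073, 0.156]
tool_rot: [-3.102, -0.492, -0.002]
contact_force: [0.3, -0.2, 0.3]
opening: 0.0002
grip_force: 0.0
```

Run:
```python
from h import *
tool();knob1()
def wk():
    im=ctrl.get_image('wrist');P=pts(im);_,l,s,c=red(im);K=(P[...,:2]-C)@R*1000;Z=P[...,2]*1000
    m=np.isin(l,[k for k in range(1,len(s)) if s[k,4]>300])&(abs(K)<90).all(-1)&(Z>170)&(Z<235);p=np.c_[K[m],Z[m]]
    from scipy.optimize import least_squares
    r=least_squares(lambda x:np.linalg.norm(p-x,axis=1)-20,[p[:,0].mean(),p[:,1].mean(),195],loss='soft_l1')
    print('wrist knob',m.sum(),r.x.round(1),'rms',np.sqrt((r.fun**2).mean()).round(1))
wk()
im=dict(np.load('pics/w_top.png.npz'));P=dict(np.load('pics/t1.png.npz'));q=pts(P);K=(q[...,:2]-C)@R*1000;Z=q[...,2]*1000
m=(Z>125)&(Z<190)&(K[...,1]>50)&(K[...,1]<200)&(abs(K[...,0])<150);n,l,s,c=cv2.connectedComponentsWithStats(m.astype(np.uint8))
for k in range(1,n):
    if s[k,4]>15: print('tall left',K[l==k].mean(0).round(),Z[l==k].max().round())
```

```text
t 7.15 tool con mm [-60.5  40.8 156. ] yaw 18.0 zaxis [ 0.001  0.001 -1.   ] F [ 0.3 -0.2  0.3] op 0.0
area 210 rad 8.2 knob con [ -0.3  39.5 199.8] shift~ -0.002 sel~ -0.21
wrist knob 8071 [ -0.6  38.3 200.1] rms 0.5
tall left [130. 194.] 173.0
tall left [-94.  57.] 131.0
```

The stick is at neutral: the knob is at (-0.5, 38.5) mm. Now I go around to its left side.

>>> send_rows(rows=[[0,[-0.3,-2.2,-0.2],0],[0,[0,-2.3,0],0],[0,[3,0,0],0],[0,[3.2,0,0],0],[0,[0,0,0],0]])

```text
t: 7.88
tool_pos: [0.4999, 0.1346, 0.158]
tool_rot: [-3.102, -0.494, -0.0]
contact_force: [-0.2, 0.2, -0.9]
opening: 0.0001
grip_force: 0.0
```

```bash
python3 -c "
from h import *
tool();knob1()"
```

```text
t 7.88 tool con mm [1.00e-01 8.60e+01 1.58e+02] yaw 18.1 zaxis [ 0.  0. -1.] F [-0.2  0.2 -0.9] op 0.0
area 214 rad 8.3 knob con [ -1.1  39.4 199.9] shift~ -0.006 sel~ -0.209
```

>>> send_rows(rows=[[0,[0,1,0],0],[0,[0,0.4,0],0],[0,[0,0.4,0],0],[0,[0,0.4,0],0],[0,[0,0.4,0],0],[0,[0,0.4,0],0],[0,[0,0.4,0],0],[0,[0,0,0],0]])

```text
t: 8.93
tool_pos: [0.5089, 0.101, 0.158]
tool_rot: [3.102, 0.492, -0.0]
contact_force: [-0.7, 0.7, 1.3]
opening: 0.0002
grip_force: 0.7
```

```bash
python3 -c "
from h import *
tool();knob1()"
```

```text
t 8.93 tool con mm [ -1.6  51.2 158. ] yaw 18.0 zaxis [-0.    -0.001 -1.   ] F [-0.7  0.7  1.3] op 0.0
area 188 rad 8.3 knob con [ -0.6  19.3 203. ] shift~ -0.003 sel~ -0.102
```

Crossing works, with a steady offset of 32 mm, so the finger target is y of about -4.

>>> send_rows(rows=[[0,[0,0.4,0],0],[0,[0,0.4,0],0],[0,[0,0.4,0],0],[0,[0,0.4,0],0],[0,[0,0.4,0],0],[0,[0,0.4,0],0],[0,[0,0.4,0],0],[0,[0,0.4,0],0],[0,[0,0.4,0],0],[0,[0,0,0],0]])

```text
t: 10.22
tool_pos: [0.52, 0.0668, 0.158]
tool_rot: [3.102, 0.492, -0.0]
contact_force: [-0.0, 1.2, 0.4]
opening: -0.0
grip_force: 0.3
```

```bash
python3 -c "
from h import *
tool();knob1()"
```

```text
t 10.22 tool con mm [ -1.6  15.2 158. ] yaw 18.0 zaxis [-0.    -0.001 -1.   ] F [-0.   1.2  0.4] op -0.0
area 176 rad 7.9 knob con [  0.3 -15.3 203.4] shift~ 0.002 sel~ 0.081
```

>>> send_rows(rows=[[0,[0,0.4,0],0],[0,[0,0.4,0],0],[0,[0,0.4,0],0],[0,[0,0.3,0],0],[0,[0,0.3,0],0],[0,[0,0.2,0],0],[0,[0,0,0],0],[0,[0,-1.2,0],0],[0,[0,-1,0],0],[0,[0,0,0],0]])

```text
t: 11.52
tool_pos: [0.5193, 0.0701, 0.1586]
tool_rot: [3.102, 0.495, 0.001]
contact_force: [-0.8, 0.7, -0.6]
opening: -0.0001
grip_force: 0.0
```

```bash
python3 -c "
from h import *
tool();knob1()"
```

```text
t 11.53 tool con mm [ -1.2  18.6 158.6] yaw 18.1 zaxis [ 0.001 -0.    -1.   ] F [-0.8  0.7 -0.6] op -0.0
area 194 rad 7.9 knob con [-2.000e-01 -3.500e+01  2.007e+02] shift~ -0.001 sel~ 0.185
```

The knob is in the right lane at neutral, with select at about 0.185 rad. Now I go behind it, a little lower.

>>> send_rows(rows=[[0,[-3,0,0],0],[0,[-2.5,0,0],0],[0,[0,2.7,0.4],0],[0,[0,2.7,0.4],0],[0,[0.8,0,0],0],[0,[0.6,0,0],0],[0,[0.4,0,0],0],[0,[0.4,0,0],0],[0,[0,0,0],0]])

```text
t: 12.7
tool_pos: [0.5049, 0.0082, 0.1502]
tool_rot: [3.103, 0.494, -0.0]
contact_force: [0.6, 0.0, 0.3]
opening: 0.0001
grip_force: 0.0
```

```bash
python3 -c "
from h import *
tool();knob1()"
```

```text
t 12.7 tool con mm [-34.  -35.9 150.2] yaw 18.1 zaxis [-0. -0. -1.] F [0.6 0.  0.3] op 0.0
area 197 rad 7.9 knob con [ -0.4 -34.9 200.8] shift~ -0.002 sel~ 0.185
```

>>> send_rows(rows=[[0,[0.4,0,0],0],[0,[0.3,0,0],0],[0,[0.3,0,0],0],[0,[0.3,0,0],0],[0,[0.3,0,0],0],[0,[0.3,0,0],0],[0,[0,0,0],0]])

```text
t: 13.62
tool_pos: [0.523, 0.0136, 0.1502]
tool_rot: [3.103, 0.493, 0.0]
contact_force: [-2.2, -1.9, 1.7]
opening: -0.0003
grip_force: 1.1
```

```bash
python3 -c "
from h import *
tool();knob1()"
```

```text
t 13.62 tool con mm [-15.1 -36.3 150.2] yaw 18.0 zaxis [ 0. -0. -1.] F [-2.2 -1.9  1.7] op -0.0
area 202 rad 8.2 knob con [ 14.3 -35.2 200.2] shift~ 0.075 sel~ 0.187
```

>>> send_rows(rows=[[0,[0.3,0,0],0],[0,[0.4,0,0],0],[0,[0.4,0,0],0],[0,[0.4,0,0],0],[0,[0.4,0,0.2],0],[0,[0.4,0,0.2],0],[0,[0.3,0,0],0],[0,[0,0,0],0]])

```text
t: 14.68
tool_pos: [0.5474, 0.0219, 0.1458]
tool_rot: [-3.102, -0.493, 0.001]
contact_force: [-2.2, -0.6, 0.4]
opening: -0.0001
grip_force: 1.0
```

```bash
python3 -c "
from h import *
tool();knob1()"
```

```text
t 14.68 tool con mm [ 10.7 -35.9 145.8] yaw 18.1 zaxis [-0.001  0.    -1.   ] F [-2.2 -0.6  0.4] op -0.0
area 207 rad 8.2 knob con [ 40.7 -34.1 196.4] shift~ 0.216 sel~ 0.185
```

Shift is at about 0.21 rad. Another 12 mm brings it just short of the stop.

>>> send_rows(rows=[[0,[0.3,0,0],0],[0,[0.3,0,0],0],[0,[0.2,0,0],0],[0,[0.2,0,0],0],[0,[0.2,0,0],0],[0,[0,0,0],0]])

```text
t: 15.48
tool_pos: [0.5591, 0.0255, 0.1462]
tool_rot: [-3.103, -0.493, -0.0]
contact_force: [-3.3, 0.1, -1.8]
opening: -0.0001
grip_force: 1.3
```

```bash
python3 -c "
from h import *
tool();knob1()"
```

```text
t 15.47 tool con mm [ 22.9 -36.1 146.2] yaw 18.0 zaxis [ 0.  0. -1.] F [-3.3  0.1 -1.8] op -0.0
area 205 rad 8.3 knob con [ 52.4 -33.5 193.5] shift~ 0.279 sel~ 0.185
```

>>> send_rows(rows=[[0,[0.1,0,0],0],[0,[0.1,0,0],0],[0,[0,0,0],0]])

```text
t: 15.9
tool_pos: [0.5609, 0.026, 0.1462]
tool_rot: [-3.103, -0.493, -0.0]
contact_force: [-1.8, -1.0, -1.7]
opening: -0.0
grip_force: 1.3
```

>>> send_rows(rows=[[0,[-1.5,0,0],0],[0,[-3,0,0],0],[0,[-3,0,-1],0],[0,[-4,0,-3],0],[0,[-4,0,-3],0],[0,[0,0,0],0],[0,[0,0,0],0]])

```text
t: 16.77
tool_pos: [0.4137, -0.022, 0.2163]
tool_rot: [3.102, 0.492, 0.003]
contact_force: [-0.3, -0.3, -0.1]
opening: -0.0
grip_force: 0.0
```

```bash
python3 -c "
from h import *
tool();knob();knob1();im=[grab(n,'z_'+n+'.png') for n in('scene','top')]
cv2.imwrite('pics/c6.png',np.hstack([cv2.resize(i['frame'][y:y+180,x:x+180,::-1],(400,400)) for i,x,y in((im[0],200,70),(im[1],140,140))]))"
```

```text
t 16.77 tool con mm [-130.   -36.6  216.3] yaw 18.0 zaxis [ 0.002 -0.    -1.   ] F [-0.3 -0.3 -0.1] op -0.0
scene area 215 top area 170 knob con mm [ 54.1 -35.4 192.4] r 189.7
area 215 rad 8.4 knob con [ 54.5 -33.3 192.9] shift~ 0.291 sel~ 0.184
```

View pics/c6.png

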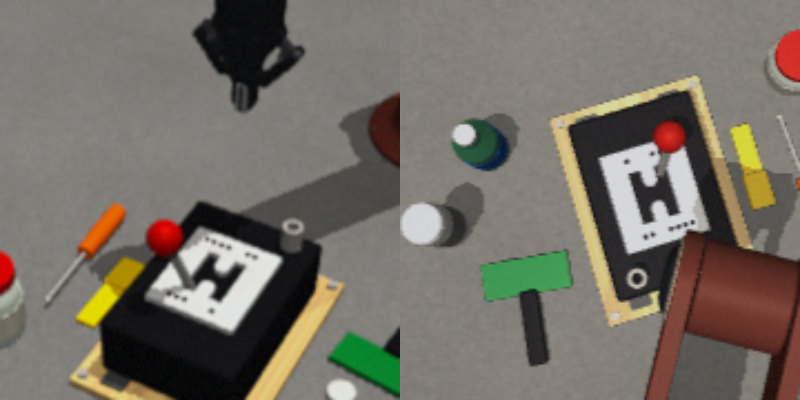

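The knob is front right at crop (668,137), with shift about 0.29 and select about 0.19 rad. The gripper is clear and the bystanders are where they were.

```bash
python3 -c "
from station import ctrl
print(ctrl.finish_job())"
```

```text
the job is handed in; nothing more can be done
None
```

The stick is in the third slot (forward lean about 0.29 rad, sideways lean about 0.19 rad by camera), pushed only with closed fingertips; the arm is clear, no bystander appears moved, and the job is handed in, though the hand-in returned no verdict.

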